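Lock a fan in the test jig with a hex key

TASK

Take the red T-handle hex key from its wooden stand, seat it fully in the hex socket of the jig's cam screw, and only then turn the screw clockwise right up to its stop, so that the cam pushes the fan home against the far rail. Then put the key back all the way into the hole of the stand it came from. Do not touch the fan yourself, and leave the dish, the tape and the spanner where they are.

Things in the scene. Friction and masses are not known exactly. Their poses are not given: they have to be found in the camera images.
- key_grip (a point): centre of the red cross bar (80 long x 16 wide x 20 high, along its x axis) of a loose T-handle hex key, 200 g. z points up the shank to the bar. The steel shank, 17 across flats, runs down to the tip, 105 below this point; x points through a corner of the hexagon. The key stands in the large hole of the wooden stand, bar in any direction, leaning up to 0.07 rad
- key_tip (a point): flat lower end of the key's shank, on its axis, same axes as key_grip. The last 4 mm taper from 17 to 13 across flats; corners are 19.6 apart
- stand_hole (a point): centre of the mouth of the large round hole, 22.5 in diameter and 45 deep, in the top of the fixed light wooden stand (56 along x, 90 along y, 50 high; two smaller holes 28 to either side of it along y are not for this key). z up
- jig: fixed aluminium jig plate 156 (its x) x 112 (its y) x 14 high, origin at the centre of its underside. On it, at its +x end, a fan lies between two low side rails and a far steel rail (tops 26 above the worktop, inner face of the far rail at x = +66). The cam screw stands at x = -19.5, y = 0
- socket_mouth (a point): mouth of the hexagonal socket in the bright round screw head (30 in diameter, top 42 above the worktop) on the dark eccentric cam (radius 22). z up; x turns with the screw, through the red mark on the cam and a corner of the hexagon. 18 across flats: the key enters in any of six directions 60 degrees apart, within about 6 degrees, and has that much play either way
- socket_floor (a point): centre of the flat floor of the socket, 15 below the mouth, same axes; a fully seated key's tip rests on it
- cam (a joint): turn of the cam screw in rad, clockwise seen from above positive: 0 slack, 1.35 hard stop (locked, when the red mark on the cam lines up with the one on the plate). It starts between 0.1 and 0.45, is stiff (0.08 N m to turn, more as the cam grips the fan) and stays where it is left
- fan: black square axial fan 60 x 60 x 20 lying loose in the jig, origin at the centre of its underside; home against the far rail its origin is at jig x = +36. It starts 2.5 to 4 mm short of that
- dish: small round steel dish of screws, 68 in diameter, 16 high, origin at the centre of its underside; to be left alone
- tape: blue roll of tape lying flat, 68 in diameter, 18 high, origin at the centre of its underside; to be left alone
- spanner: open-ended spanner lying flat, 160 long (its y) x 27 x 6, origin at the centre of its underside; to be left alone
- hexkey: the key itself; origin at its tip, same axes as key_grip
Mind the look-alikes: they are no part of the job. Of the things like the hexkey, leave any that is pink; of the rest the smaller one is meant. Of the things that look like the jig, the smallest one is meant.

How it is judged (in metres and radians):
On the way, in this order (a step that is already met when the one before it is completed fails the run):
1. the key is fully seated in the socket (tip within 3 mm of its floor, upright) before the screw has been turned (still below 0.65 rad) (z of key_tip in the frame of socket_floor below 0.003 m and horizontal distance between key_tip and socket_floor below 0.004 m and angle between key_tip's own z axis and vertical below 0.1 rad and value of joint cam below 0.65 rad), for 0.2 s.
2. with the key still seated, the screw has been turned to within 0.13 rad of its stop (z of key_tip in the frame of socket_floor below 0.003 m and horizontal distance between key_tip and socket_floor below 0.004 m and angle between key_tip's own z axis and vertical below 0.1 rad and value of joint cam above 1.22 rad), for 0.1 s.
At the end, for the whole second after the job is handed in: the cam screw is within 0.13 rad of its stop, the fan lies flat within 1.5 mm of home against the far rail, and the key stands at rest in the large hole of its stand, tip at least 40 mm deep and within 6 mm of the hole's axis (value of joint cam above 1.22 rad and x of fan in the frame of jig above 0.0345 m and z of fan in the frame of jig below 0.016 m and horizontal distance between key_tip and stand_hole below 0.006 m and z of key_tip in the frame of stand_hole below -0.04 m and angle between key_tip's own z axis and vertical below 0.12 rad and linear speed of hexkey below 0.02 m/s); the robot touches nothing.
It fails at once if the fan is touched by the robot (contact force between any of the fingers, the arm and fan above 1 N).
It fails at once if the dish, tape or spanner is moved by more than 30 mm (distance of any of dish, tape, spanner from where it was at the start of the episode above 0.03 m).
It also fails if it takes over 58 s, if anything falls off the work surface, if the arm or the gripper's body presses on something with over 40 N, if the wrist force passes 120 N, or if a joint passes its speed limit or range.

ROBOT

A 7-joint arm with a two-finger parallel gripper is mounted at the origin on a cart in front of the work surface, level with it; the furniture and walls round the work are solid. World frame = base frame: x ahead of the robot, y to its left, z up, the work surface at z = 0. Lengths are in m, angles in degrees, forces in N, time in s.
With the tool pointing down it reaches from about 0.425 to 0.875 m from the base axis. Payload 4.7 kg.
Tool frame: the origin (TCP) lies at the very end of the fingers, on their centre line; the grasp point (between the pads) lies 19 mm behind it; z points along the fingers, y is the line along which they close (so a half turn about z gives the same grasp; the last joint's range is limited). The gripper opens to 87 mm and grips with 3 to 60 N. Pads are 19 mm wide; open, the fingers measure 117 mm over their backs; the gripper's body (75 mm by 190 mm) begins 51 mm behind the grasp point.
Start: joints at [-72.932, 18.392, -4.016, 83.108, 1.295, 78.541, -3.26], TCP at [0.182, 0.624, 0.223] pointing down, gripper open.
Joint ranges: [-163.93, 163.93], [-17.29, 119.83], [-79.2, 71.16], [3.27, 140.29], [-89.18, 269.18], [5.43, 117.66], [-154.24, 154.24]. Speed limits (degrees/s): [147.25, 147.25, 180, 180, 180, 180, 180].

INTERFACE

Orientations are given as [roll, pitch, yaw] about the fixed x, y, z axes, in that order (R = Rz(yaw) Ry(pitch) Rx(roll)).
In Python, from cell import get_obs, eyes, env gives the robot as it stands.
- The arm moves only by the tool servo_tool, never from a script. Its argument "series" is a list that holds one entry, the list of rows, each a list of 7 numbers: the shift along the tool's x, y, z in units of 300 mm (1.0 is 300 mm), then the turn, a rotation vector about the tool's x, y, z in units of pi rad (1.0 is pi rad), then the opening, from 0 (shut) to 1 (fully open). In form: [[[tx, ty, tz, wx, wy, wz, gripper], ...]]. A call has 1 to 12 rows; each row is the pose to reach, as a shift and turn from the pose commanded when the call began, along the tool's axes at that moment, turning the shorter way round; what a row does not reach only later rows make up. A row lasts 1/12 s, in which the tool goes at most 41.7 mm and 7.16 degrees, less where a joint would pass 70% of its speed; a pose out of reach is approached as far as the arm can. A call with a number of a shift or a turn outside -1 to 1 is refused whole. A call with a gripper value outside its range is refused whole. The fingers move at their own pace and stop on an object; "grip_force" is the grip in N (left out, the last holds). Time passes only in rows, so rows that repeat a pose let the fingers close. It gives the time, the measured TCP pose, the force, the opening and the grip force at its end, in the units of the state.
- get_obs(): the state, without advancing time (a new reading comes with each control period).
- eyes.read_camera(name): name is "scene" or "top" or "wrist"; returns a dict with "frame" (400x640x3 uint8, red, green, blue), "depth" (400x640 float32, m along the optical axis (not along the pixel's ray), 0 where there is no reading), "fx", "fy", "cx", "cy" (pixels), "origin" and "rotation" of the camera in the world; the wrist camera has in their place "mount" (4x4, takes a point from camera to tool coordinates, whose origin is the TCP and whose axes are the flange's). Camera axes: x right, y down, z forward; pixel columns grow to the right and rows downward; lengths in m; the calibration is good to about 2 mm. A picture is of the moment at which its call begins: read the wrist's pose just before it.
- env.sign_off(): hands the job in; it is judged then, once.
The state is a dict: "time_s": time; "qpos": joint angles; "joint_velocities": joint speeds; "effort": joint torques, N m; "tool_pos": TCP position; "tool_rot": TCP orientation; "force": force on the tool from outside, world axes, zero at the start; "wrist_torque": the same for the moment, N m; "grip_width": finger opening in m; "grasp_force": force on a finger pad.
Only numpy, scipy, OpenCV 4.12 (cv2) and the standard library are available. Lean on these libraries where they do the work, as an engineer would, in place of code of your own. Each camera call takes 0.05 s, during which the arm holds its last target. There are 200 camera calls.

## Working session

There is one attempt and no reset: what is moved stays moved. The work goes in short steps, Python scripts to look and compute and a tool call to move; the robot and the scene stay as the last step left them, time stands still between calls to the robot, and variables do not carry over. Pictures are saved under pics/ and viewed, at most 10 in all, crops included, and the job is handed in when it is done.

Besides the shell and the picture viewer there is one more tool, called after "Emit:" as name(argument=value, ...) on one line, values as JSON. servo_tool: Moves the arm, as the interface text tells. Shifts and turns lie within -1 to 1; 1 stands for 300 mm of shift or pi rad of turn. Its arguments: {"type":"object","properties":{"series":{"type":"array"},"grip_force":{"type":"number"}},"required":["series"]}

```bash
mkdir -p pics; ls; python3 - <<'E'
from cell import get_obs, eyes, env
import cv2, numpy as np
o=get_obs(); print(o)
for n in ("top","scene"):
    c=eyes.read_camera(n); cv2.imwrite(f"pics/{n}0.png",c["frame"][:,:,::-1]); np.save(f"pics/{n}0.npy",c,allow_pickle=True)
    print(n,c["fx"],c["fy"],c["cx"],c["cy"],c["origin"],c["rotation"])
E
```

```text
pics
{'time_s': 0.0, 'qpos': array([-72.93099391,  18.43894932,  -4.01352648,  83.17392373,
         1.29426381,  78.53930911,  -3.26052911]), 'joint_velocities': array([ 0.11166874, -0.06393366,  0.05280044, -0.10412553,  0.08554495,
        0.06054638,  0.03373692]), 'effort': array([-2.66162806e-04, -4.91307592e+01, -4.04493660e-01, -3.12510073e+01,
       -6.40203897e-02,  4.41829709e-02,  1.87916321e-04]), 'tool_pos': array([0.18192476, 0.62346282, 0.22147104]), 'tool_rot': array([-1.79893008e+02,  5.54463912e-03,  1.63738148e+02]), 'force': array([ 0.06346629,  0.69563155, -0.63364041]), 'wrist_torque': array([ 0.01845462,  0.01217954, -0.01311806]), 'grasp_force': 0.0, 'grip_width': 0.08702583969021643}
top 373.5145487082304 373.5145487082304 320.64439658298517 197.2721619276231 [ 0.39614538 -0.15097772  1.32089929] [-173.4765821    -1.4876334   -89.07175543]
scene 433.90520888567426 433.90520888567426 322.8196224517705 189.27989212926883 [ 1.31108623 -1.00499131  0.86435199] [-123.7448393    -0.80617621   42.88851589]
```

View pics/top0.png

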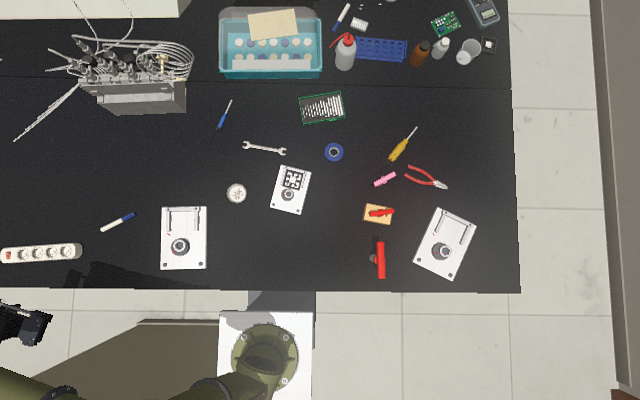

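View pics/scene0.png

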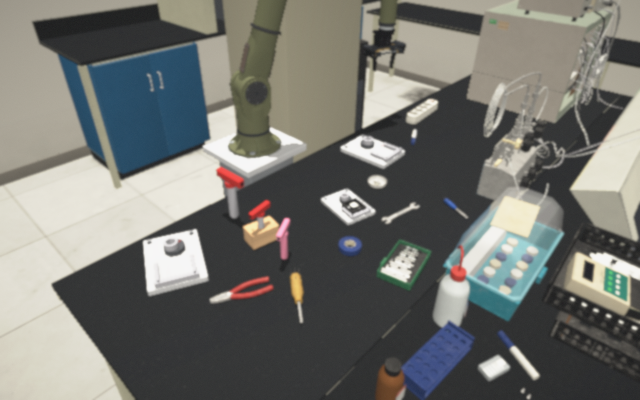

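The top view shows the wanted key at (381,212) in the stand (378,214). The pink key is at (385,179) and the big red key at (380,260). The small jig with the fan is at (290,188), its screw near (288,195). The dish is at (236,193), the tape at (333,152) and the spanner at (263,148).

```bash
cat > h.py <<'E'
from cell import get_obs, eyes, env
import cv2, numpy as np
from scipy.spatial.transform import Rotation as R
def rot(r):
    r=np.array(r,float); return r if r.shape==(3,3) else R.from_euler('xyz',r,degrees=True).as_matrix()
def cam(n):
    o=get_obs(); c=eyes.read_camera(n)
    if n=="wrist":
        T=np.eye(4); T[:3,:3]=rot(o["tool_rot"]); T[:3,3]=o["tool_pos"]; T=T@np.array(c["mount"])
        c["O"],c["R"]=T[:3,3],T[:3,:3]
    else: c["O"],c["R"]=np.array(c["origin"]),rot(c["rotation"])
    return c
def ray(c,u,v): return c["R"]@np.array([(u-c["cx"])/c["fx"],(v-c["cy"])/c["fy"],1.])
def atz(c,u,v,z):
    d=ray(c,u,v); return c["O"]+d*(z-c["O"][2])/d[2]
def dep(c,u,v): return c["O"]+ray(c,u,v)*c["depth"][int(round(v)),int(round(u))]
def proj(c,p):
    q=c["R"].T@(np.array(p)-c["O"]); return np.array([c["fx"]*q[0]/q[2]+c["cx"],c["fy"]*q[1]/q[2]+c["cy"]])
def move(p,yaw,roll=180,pitch=0):
    "shift/turn units from the current commanded pose (approx measured)"
    o=get_obs(); M=rot(o["tool_rot"]); W=rot([roll,pitch,yaw])
    print("from",o["tool_pos"].round(4),o["tool_rot"].round(2),"t",round(o["time_s"],2))
    print("shift",(M.T@(np.array(p)-o["tool_pos"])/.3).round(4),"turn",(R.from_matrix(M.T@W).as_rotvec()/np.pi).round(4))
E
python3 - <<'E'
from h import *
c=cam("top")
for n,u,v,z in [("key",381,212,.11),("stand",378,214,.05),("screw",288,195,.042),("fan",293,179,.034),("pink",385,179,.1),("big",380,260,.1),("dish",236,193,.016),("tape",333,152,.018)]:
    print(n,atz(c,u,v,z).round(3),dep(c,u,v).round(3))
w=cam("wrist"); print(np.array(w["mount"]).round(3),w["fx"],w["cx"],w["cy"])
s=atz(c,288,195,.042); k=atz(c,379,213,.05)
move([k[0]-0.0,k[1],.30],163.7)
E
```

```text
key [ 0.491 -0.378  0.11 ] [ 0.49  -0.376  0.121]
stand [ 0.488 -0.379  0.05 ] [ 0.483 -0.365  0.125]
screw [ 0.549 -0.069  0.042] [ 0.55  -0.069  0.032]
fan [ 0.606 -0.085  0.034] [ 0.607 -0.084  0.029]
pink [ 0.602 -0.393  0.1  ] [ 0.599 -0.39   0.117]
big [ 0.335 -0.376  0.1  ] [ 0.339 -0.364  0.164]
dish [0.555 0.114 0.016] [0.557 0.117 0.002]
tape [ 0.709 -0.224  0.018] [ 0.713 -0.225 -0.001]
[[-0.    -0.956 -0.292  0.08 ]
 [ 1.    -0.     0.    -0.001]
 [-0.    -0.292  0.956 -0.163]
 [ 0.     0.     0.     1.   ]] 340.02954743151884 316.5898732044379 197.2645500899365
from [0.1819 0.6237 0.2219] [-179.93    0.    163.74] t 0.2
shift [-1.93   -2.9304 -0.2569] turn [-0.0004  0.      0.0002]
```

Emit:
servo_tool(series=[[[-0.98,-0.77,-0.05,0,0,0,1],[-0.98,-0.77,-0.05,0,0,0,1],[-0.98,-0.77,-0.05,0,0,0,1],[-0.98,-0.77,-0.05,0,0,0,1],[-0.98,-0.77,-0.05,0,0,0,1],[-0.98,-0.77,-0.05,0,0,0,1],[-0.98,-0.77,-0.05,0,0,0,1],[-0.98,-0.77,-0.05,0,0,0,1],[-0.98,-0.77,-0.05,0,0,0,1]]])

```text
time_s: 0.95
tool_pos: [0.4004, 0.3179, 0.2378]
tool_rot: [180.0, 0.0, 163.7]
force: [0.7, 1.1, 0.8]
grip_width: 0.087
grasp_force: 0.0
```

Emit:
servo_tool(series=[[[-0.573,-1,-0.05,0,0,0,1],[-0.573,-1,-0.05,0,0,0,1],[-0.573,-1,-0.05,0,0,0,1],[-0.573,-1,-0.05,0,0,0,1],[-0.573,-1,-0.05,0,0,0,1],[-0.573,-1,-0.05,0,0,0,1],[-0.573,-1,-0.05,0,0,0,1],[-0.573,-1,-0.05,0,0,0,1],[-0.573,-1,-0.05,0,0,0,1],[-0.573,-1,-0.05,0,0,0,1],[-0.573,-1,-0.05,0,0,0,1]]])

```text
time_s: 1.87
tool_pos: [0.4805, -0.0165, 0.2525]
tool_rot: [180.0, -0.0, 163.6]
force: [-0.3, 1.1, 0.3]
grip_width: 0.087
grasp_force: 0.0
```

```bash
python3 - <<'E'
from h import *
o=get_obs(); print(o["time_s"],o["tool_pos"],o["tool_rot"],o["force"],o["joint_velocities"].round(1))
c=cam("wrist"); np.save("pics/w1.npy",c,allow_pickle=True)
u,v=proj(c,[.55,-.07,.042]); print(u,v)
u,v=int(u),int(v); x0=max(0,u-100);y0=max(0,v-75); f=c["frame"][y0:y0+150,x0:x0+200]
print(x0,y0,f.shape); cv2.imwrite("pics/w1.png",cv2.resize(f[:,:,::-1],None,fx=4,fy=4,interpolation=cv2.INTER_CUBIC))
E
```

```text
1.8667 [ 0.48051233 -0.01653374  0.25252263] [ 1.79956300e+02 -1.89658521e-02  1.63624325e+02] [-0.33492848  1.08065006  0.31496698] [-1.5  0.  -2.6  0.5 -0.6 -0.1 -0.2]
290.0754853603624 236.09756969274503
190 161 (150, 200, 3)
```

View pics/w1.png

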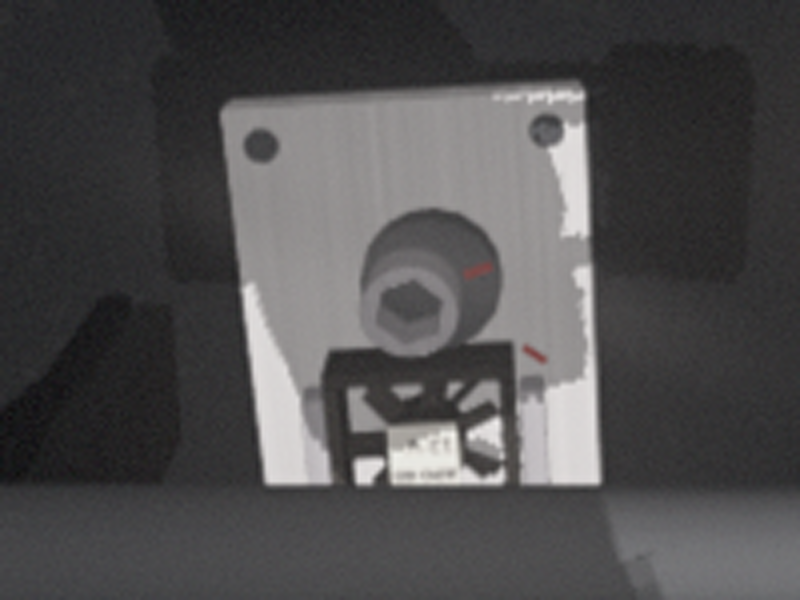

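The crop shows the small jig with the screw head centre at crop (410,303), i.e. pixel (292.5,236.8), and the hex mouth at about (411,310). The red mark on the cam is at crop (478,271) and the plate mark at (535,353). The fan is in front, towards the bottom.

```bash
python3 - <<'E'
from h import *
c=np.load("pics/w1.npy",allow_pickle=True).item()
P=lambda x,y:(190+(x-1.5)/4,161+(y-1.5)/4)
for n,x,y,z in [("head",410,303,.042),("hex",411,310,.042),("cammark",478,271,.03),("cm in",466,274,.03),("cm out",492,268,.03),("pl mark",535,353,.014),("pl in",525,346,.014),("pl out",546,361,.014),("corner TL",222,103,.014),("corner TR",584,85,.014),("hole L",262,146,.014),("hole R",547,130,.014),("hb",411,345,.042),("hlb",381,330,.042),("hrb",440,330,.042)]:
    u,v=P(x,y); print(n,(u,v),atz(c,u,v,z).round(4),dep(c,u,v).round(4))
s=atz(c,*P(410,303),.042)
# head outline via colours: fit ellipse on gray level between dark cam; print cam mark direction vs height
for z in (.026,.03,.034):
    d=atz(c,*P(478,271),z)-s; print(z,np.degrees(np.arctan2(d[1],d[0])),np.hypot(*d[:2]))
d=atz(c,*P(535,353),.014)-s; print(np.degrees(np.arctan2(d[1],d[0])),np.hypot(*d[:2]))
k=[.49,-.378]; x=rot([180,0,163.7])[:,0]
move([k[0]+.04*x[0],k[1]+.04*x[1],.27],163.7)
E
```

```text
head (292.125, 236.375) [ 0.551  -0.0678  0.042 ] [ 0.5571 -0.0708  0.0267]
hex (292.375, 238.125) [ 0.5533 -0.0682  0.042 ] [ 0.5586 -0.0708  0.0287]
cammark (309.125, 228.375) [ 0.5516 -0.0471  0.03  ] [ 0.5523 -0.0473  0.0281]
cm in (306.125, 229.125) [ 0.5515 -0.0509  0.03  ] [ 0.553  -0.0515  0.0259]
cm out (312.625, 227.625) [ 0.5518 -0.0427  0.03  ] [ 0.553  -0.0431  0.0269]
pl mark (323.375, 248.875) [ 0.5902 -0.0398  0.014 ] [ 0.5904 -0.0398  0.0137]
pl in (320.875, 247.125) [ 0.5869 -0.0422  0.014 ] [ 0.5865 -0.0421  0.0149]
pl out (326.125, 250.875) [ 0.594  -0.0372  0.014 ] [ 0.5936 -0.0371  0.0147]
corner TL (245.125, 186.375) [ 0.4828 -0.1083  0.014 ] [ 4.855e-01 -1.122e-01  4.000e-04]
corner TR (335.625, 181.875) [ 0.5086 -0.0008  0.014 ] [ 5.122e-01 -1.000e-03  1.000e-04]
hole L (255.125, 197.125) [ 0.4992 -0.1012  0.014 ] [ 0.4988 -0.1007  0.016 ]
hole R (326.375, 193.125) [ 0.5191 -0.0155  0.014 ] [ 0.5182 -0.0153  0.0172]
hb (292.375, 246.875) [ 0.5641 -0.0716  0.042 ] [ 0.5636 -0.0714  0.0432]
hlb (284.875, 243.125) [ 0.5569 -0.0787  0.042 ] [ 0.5565 -0.0785  0.0431]
hrb (299.625, 243.125) [ 0.5619 -0.0618  0.042 ] [ 0.5616 -0.0617  0.0426]
0.026 84.13774361525135 0.020255920039489016
0.03 88.53214169270346 0.020702473309129728
0.034 92.71757641776462 0.02126528713190724
35.52238453418162 0.04814938889938502
from [ 0.4804 -0.0151  0.2523] [ 1.7996e+02 -4.0000e-02  1.6378e+02] t 1.92
shift [-0.2353 -1.1522 -0.0598] turn [ 0.0002 -0.0002  0.0005]
```

Emit:
servo_tool(series=[[[-0.48,-0.1,0.44,0,0,0,1],[-0.48,-0.1,0.44,0,0,0,1],[-0.48,-0.1,0.44,0,0,0,1],[-0.48,-0.1,0.44,0,0,0,1],[-0.48,-0.1,0.44,0,0,0,1],[-0.48,-0.1,0.44,0,0,0,1],[-0.48,-0.1,0.44,0,0,0,1],[-0.48,-0.1,0.44,0,0,0,1]]])

```text
time_s: 2.58
tool_pos: [0.6103, -0.0833, 0.1206]
tool_rot: [180.0, -0.1, 163.9]
force: [-0.0, 0.0, 0.6]
grip_width: 0.0868
grasp_force: 0.0
```

```bash
python3 - <<'E'
from h import *
o=get_obs(); print(o["time_s"],o["tool_pos"],o["tool_rot"],o["force"],o["joint_velocities"].round(1))
c=cam("wrist"); np.save("pics/w2.npy",c,allow_pickle=True)
u,v=proj(c,[.552,-.068,.03]); print(u,v)
u,v=int(u),int(v); x0=max(0,u-60);y0=max(0,v-45); f=c["frame"][y0:y0+100,x0:x0+130]
print(x0,y0,f.shape); cv2.imwrite("pics/w2.png",cv2.resize(f[:,:,::-1],None,fx=6,fy=6,interpolation=cv2.INTER_CUBIC))
E
```

```text
2.5833 [ 0.6102677  -0.08326968  0.120559  ] [ 1.79957687e+02 -5.86285937e-02  1.63874864e+02] [-0.0300328   0.04153905  0.62925554] [-0.4 -2.5  0.6 -0.2  0.2 -0.1  0.1]
314.9684177770081 122.36619567482772
254 77 (100, 130, 3)
```

View pics/w2.png

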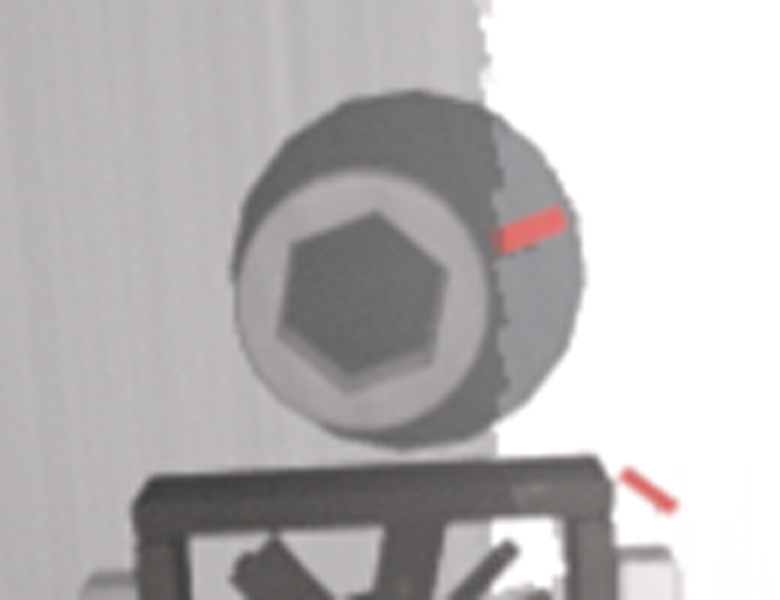

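The close view shows the hex mouth corners at crop (375,211), (447,267), (433,360), (350,390), (277,330) and (291,240). The head centre is about (362,300), the cam mark runs (495,244)–(565,216) and the plate mark (625,475)–(676,508).

```bash
python3 - <<'E'
from h import *
c=np.load("pics/w2.npy",allow_pickle=True).item()
P=lambda x,y:(254+(x-2.5)/6,77+(y-2.5)/6)
pts=np.array([atz(c,*P(*p),.042) for p in [(375,211),(447,267),(433,360),(350,390),(277,330),(291,240)]])
m=pts.mean(0); print("centre",m.round(4),"head",atz(c,*P(362,300),.042).round(4))
d=pts-m; a=np.degrees(np.arctan2(d[:,1],d[:,0])); print(a.round(1),np.hypot(d[:,0],d[:,1]).round(4), np.degrees(np.angle(np.exp(1j*np.radians(a*6)).mean())/6))
a1,a2=[atz(c,*P(*p),.030) for p in [(495,244),(565,216)]]; b1,b2=[atz(c,*P(*p),.014) for p in [(625,475),(676,508)]]
an=lambda v:np.degrees(np.arctan2(v[1],v[0]))
A,B=an(a2-a1),an(b2-b1); print("mark",A,"plate",B,an((b1+b2)/2-m),"cam",1.35-np.radians(A-B))
k=[.49,-.378]; x=rot([180,0,163.9])[:,0]
move([k[0]-.05*x[0],k[1]-.05*x[1],.22],163.9)
E
```

```text
centre [ 0.5537 -0.0692  0.042 ] head [ 0.5537 -0.0692  0.042 ]
[ 155.4   94.9   34.1  -24.1  -87.2 -145.9] [0.0102 0.0105 0.0108 0.0105 0.0105 0.0107] -25.459902466162557
mark 95.30722160545524 plate 41.35123215250291 38.021125196115044 cam 0.4082903328746479
from [ 0.6105 -0.0834  0.1215] [1.7991e+02 3.0000e-02 1.6387e+02] t 2.63
shift [-0.0537 -1.0544 -0.33  ] turn [ 0.0005  0.0002 -0.0002]
```

Emit:
servo_tool(series=[[[-0.054,-0.3,-0.33,0,0,0,1],[-0.054,-0.3,-0.33,0,0,0,1],[-0.054,-0.3,-0.33,0,0,0,1],[-0.054,-1,-0.33,0,0,0,1],[-0.054,-1,-0.33,0,0,0,1],[-0.054,-1,-0.33,0,0,0,1],[-0.054,-1,-0.33,0,0,0,1],[-0.054,-1,-0.33,0,0,0,1],[-0.054,-1,-0.33,0,0,0,1],[-0.054,-1,-0.33,0,0,0,1],[-0.054,-1,-0.33,0,0,0,1]]])

```text
time_s: 3.55
tool_pos: [0.5422, -0.3772, 0.2213]
tool_rot: [179.9, 0.2, 163.7]
force: [0.6, 1.2, -0.7]
grip_width: 0.0871
grasp_force: 0.0
```

```bash
python3 - <<'E'
from h import *
o=get_obs(); print(o["time_s"],o["tool_pos"],o["tool_rot"],o["force"],o["joint_velocities"].round(1),o["qpos"].round(1))
c=cam("wrist"); np.save("pics/w3.npy",c,allow_pickle=True)
u,v=proj(c,[.49,-.378,.07]); print(u,v)
u,v=int(u),int(v); x0=max(0,u-80);y0=max(0,v-60); f=c["frame"][y0:y0+120,x0:x0+160]
print(x0,y0,f.shape); cv2.imwrite("pics/w3.png",cv2.resize(f[:,:,::-1],None,fx=5,fy=5,interpolation=cv2.INTER_CUBIC))
E
```

```text
3.55 [ 0.54223883 -0.37724941  0.22125462] [1.79896373e+02 1.64026066e-01 1.63717828e+02] [ 0.60566626  1.19614789 -0.72795448] [-2.   0.4 -1.9  0.2 -0.6 -0.1 -0. ] [  0.6  23.5  43.2  83.1 -16.3  79.6 118. ]
299.77519815209496 127.93547952343093
219 67 (120, 160, 3)
```

View pics/w3.png

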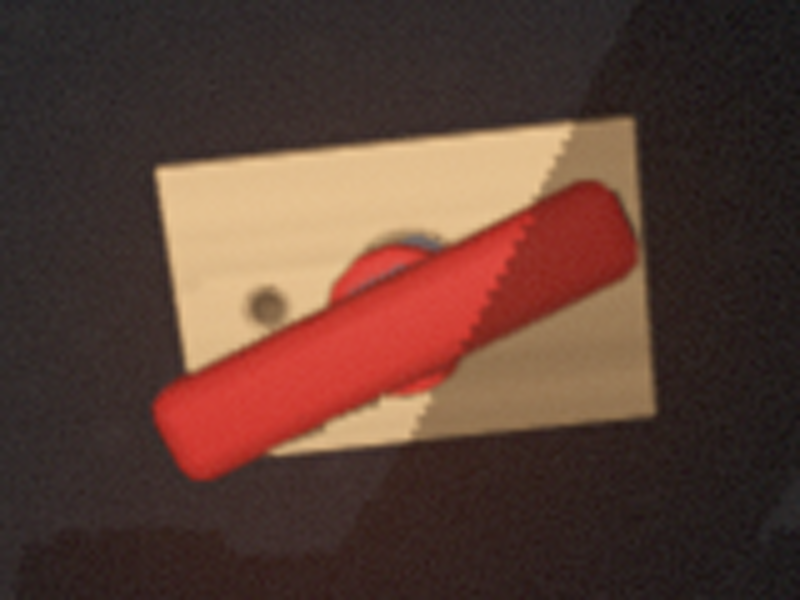

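The wrist view shows the red bar with ends at crop (155–205,408–482) and (585–637,180–262), centre about (396,333). The stand's top corners are (155,168), (634,118) and (655,414), and the round collar shows under the bar.

```bash
python3 - <<'E'
from h import *
c=np.load("pics/w3.npy",allow_pickle=True).item()
P=lambda x,y:(219+(x-2)/5,67+(y-2)/5)
S=[atz(c,*P(*p),.05) for p in [(155,168),(634,118),(655,414)]]
print("stand",np.linalg.norm(S[1]-S[0]),np.linalg.norm(S[2]-S[1]),"hole",((S[0]+S[2])/2).round(4)); e=S[1]-S[0]; print("stand y dir",np.degrees(np.arctan2(e[1],e[0])))
# red top-face points by depth
f=c["frame"].astype(int); H,W=c["depth"].shape
V,U=np.mgrid[60:200,200:400]; V,U=V.ravel(),U.ravel()
px=f[V,U]; m=(px[:,0]>90)&(px[:,1]<px[:,0]*.5)&(px[:,2]<px[:,0]*.5)
D=np.array([dep(c,u,v) for u,v in zip(U[m],V[m])]); print(m.sum(),np.percentile(D[:,2],[1,10,50,90,99]).round(4))
T=D[(D[:,2]>.105)&(D[:,2]<.14)]
# plane fit
q=T.mean(0); A=np.c_[T[:,:2]-q[:2],np.ones(len(T))]
for _ in range(5):
    k,*_r=np.linalg.lstsq(A,T[:,2],rcond=None); r=T[:,2]-A@k; g=abs(r)<3*max(.001,np.median(abs(r))); T,A=T[g],A[g]
print(len(T),"slopes",k.round(4),"rms",r.std().round(4))
# contour in px -> rectangle at z of top
mask=np.zeros((H,W),np.uint8); mask[V[m],U[m]]=255
z=k[2]; print("ztop",z)
pts=np.array([atz(c,u,v,z)[:2] for u,v in zip(U[m],V[m])]).astype(np.float32)*1000
print(cv2.minAreaRect(pts)); 
T2=T[:,:2].astype(np.float32)*1000; print(cv2.minAreaRect(T2),T.mean(0))
cs=[(155,408),(205,482),(637,262),(585,180)]
E4=np.array([atz(c,*P(*p),z) for p in cs]); print(E4.round(4),E4.mean(0).round(4)); 
d=(E4[2]+E4[3]-E4[0]-E4[1])/2; print(np.linalg.norm(d),np.degrees(np.arctan2(d[1],d[0])))
E
```

```text
stand 0.09060963384070056 0.05585268368178336 hole [ 0.4895 -0.3779  0.05  ]
stand y dir 79.41455767852429
2205 [0.1003 0.1174 0.12   0.1211 0.1219]
2011 slopes [0.0302 0.0062 0.12  ] rms 0.001
ztop 0.11997582573029836
((487.9961853027344, -377.9957275390625), (21.877389907836914, 78.95672607421875), 9.487659454345703)
((489.4186096191406, -378.177001953125), (15.587135314941406, 79.45686340332031), 9.434877395629883) [ 0.48906938 -0.37733228  0.11997904]
[[ 0.4898 -0.4163  0.12  ]
 [ 0.503  -0.4127  0.12  ]
 [ 0.4894 -0.3388  0.12  ]
 [ 0.4756 -0.3432  0.12  ]] [ 0.4895 -0.3778  0.12  ]
0.07482449771615321 100.7103288480937
```

```bash
python3 - <<'E'
from h import *
c=np.load("pics/w3.npy",allow_pickle=True).item()
P=lambda x,y:(219+(x-2)/5,67+(y-2)/5)
for x,y in [(385,247),(370,265),(350,285),(340,295),(400,262),(415,390),(440,378),(425,385),(400,388),(396,333)]:
    u,v=P(x,y); print((x,y),dep(c,u,v).round(4),atz(c,u,v,.1).round(4),c["frame"][int(round(v)),int(round(u))])
b=np.array([np.cos(np.radians(99.4)),np.sin(np.radians(99.4))]); print("hub perp offsets from axis:")
s=cam("scene"); u,v=proj(s,[.4893,-.378,.09]); u,v=int(u),int(v); print(u,v)
cv2.imwrite("pics/s1.png",cv2.resize(s["frame"][v-35:v+40,u-50:u+50,::-1],None,fx=8,fy=8,interpolation=cv2.INTER_CUBIC))
E
```

```text
(385, 247) [ 0.4775 -0.3763  0.1002] [ 0.4775 -0.3763  0.1   ] [162  60  44]
(370, 265) [ 0.4794 -0.3793  0.1017] [ 0.4795 -0.3795  0.1   ] [218  72  63]
(350, 285) [ 0.4816 -0.3835  0.1008] [ 0.4817 -0.3836  0.1   ] [195  77  68]
(340, 295) [ 0.4821 -0.3847  0.1092] [ 0.4827 -0.3856  0.1   ] [175  54  45]
(400, 262) [ 0.4804 -0.3746  0.1009] [ 0.4804 -0.3746  0.1   ] [203  78  70]
(415, 390) [ 0.5009 -0.3783  0.1015] [ 0.5011 -0.3784  0.1   ] [196 106  76]
(440, 378) [ 0.5001 -0.3737  0.1018] [ 0.5003 -0.3738  0.1   ] [163  57  41]
(425, 385) [ 0.5006 -0.3765  0.1008] [ 0.5007 -0.3766  0.1   ] [189  71  54]
(400, 388) [ 0.4998 -0.3805  0.1022] [ 0.5    -0.3807  0.1   ] [166  48  42]
(396, 333) [ 0.4892 -0.3769  0.1209] [ 0.4912 -0.3787  0.1   ] [212  65  55]
hub perp offsets from axis:
259 215
```

View pics/s1.png

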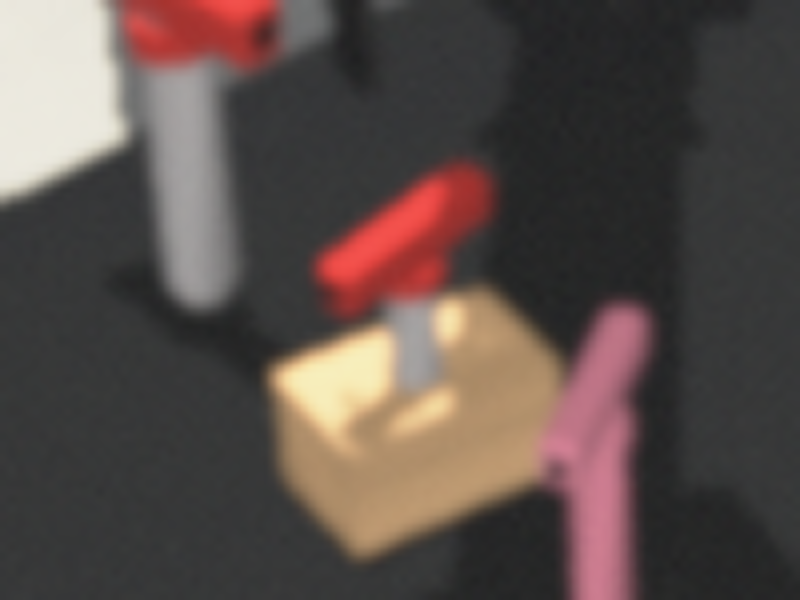

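The hub under the bar has a radius of about 11.5 mm and its top at z≈0.10, so the fingertips must stay above about 0.102. Next I turn to the grasp yaw and measure again to cancel the camera mount error.

```bash
python3 - <<'E'
from h import *
move([.4975,-.427,.22],99.4)
E
```

```text
from [ 0.5436 -0.3751  0.2204] [1.7986e+02 1.0000e-01 1.6394e+02] t 3.65
shift [ 0.0998 -0.2087  0.0007] turn [1.000e-03 1.000e-04 3.586e-01]
```

Emit:
servo_tool(series=[[[0.1,-0.21,0,0,0,0.358,1],[0.1,-0.21,0,0,0,0.358,1],[0.1,-0.21,0,0,0,0.358,1],[0.1,-0.21,0,0,0,0.358,1],[0.1,-0.21,0,0,0,0.358,1],[0.1,-0.21,0,0,0,0.358,1],[0.1,-0.21,0,0,0,0.358,1],[0.1,-0.21,0,0,0,0.358,1],[0.1,-0.21,0,0,0,0.358,1],[0.1,-0.21,0,0,0,0.358,1],[0.1,-0.21,0,0,0,0.358,1],[0.1,-0.21,0,0,0,0.358,1]]])

```text
time_s: 4.65
tool_pos: [0.4966, -0.4285, 0.2196]
tool_rot: [180.0, -0.0, 99.6]
force: [0.5, 0.2, 0.2]
grip_width: 0.0871
grasp_force: 0.0
```

```bash
python3 - <<'E'
from h import *
o=get_obs(); print(o["time_s"],o["tool_pos"],o["tool_rot"],o["force"],o["joint_velocities"].round(1),o["qpos"].round(1))
c=cam("wrist"); np.save("pics/w4.npy",c,allow_pickle=True)
f=c["frame"].astype(int); d=c["depth"]
for name,m in [("red",(f[...,0]>90)&(f[...,1]<f[...,0]*.5)&(f[...,2]<f[...,0]*.5))]:
    V,U=np.nonzero(m); D=np.array([dep(c,u,v) for u,v in zip(U,V)]); g=(abs(D[:,2]-.12)<.006)&(np.hypot(D[:,0]-.489,D[:,1]+.378)<.06)
    D=D[g]; print(g.sum(),D.mean(0).round(4),cv2.minAreaRect((D[:,:2]*1000).astype(np.float32)))
    q=D.mean(0); print(np.linalg.lstsq(np.c_[D[:,:2]-q[:2],np.ones(len(D))],D[:,2],rcond=None)[0])
x0,y0=[int(t) for t in proj(c,[.489,-.378,.05])-[70,65]]; print(x0,y0)
cv2.imwrite("pics/w4.png",cv2.resize(c["frame"][y0:y0+130,x0:x0+140,::-1],None,fx=4.5,fy=4.5,interpolation=cv2.INTER_CUBIC))
E
```

```text
4.65 [ 0.49660443 -0.42854532  0.21958771] [ 1.79961776e+02 -3.59231652e-02  9.96111341e+01] [0.52366329 0.1950057  0.21917768] [ 0.8 -0.1  0.1  0.  -0.1  0.  -0.6] [ -2.4  27.3  56.9  84.1 -22.9  80.9  64.8]
2062 [ 0.4891 -0.3764  0.1199] ((489.3526306152344, -378.2073059082031), (15.745003700256348, 79.0720443725586), 9.292271614074707)
[0.00201606 0.00021254 0.11994849]
247 60
```

View pics/w4.png

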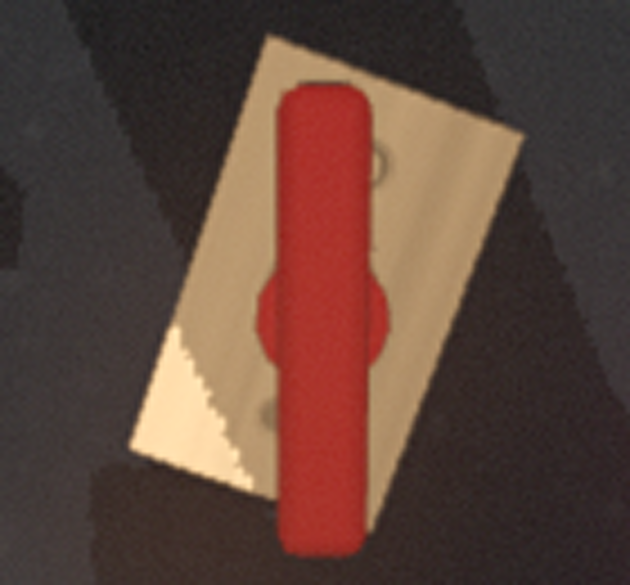

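The view at the grasp yaw shows the bar vertical at columns 278–370, rows 85–555, with the hub at rows 265–370. The stand's corners are (268,37), (525,133) and (130,450). The bar centre agrees with the first view to 0.2 mm.

```bash
python3 - <<'E'
from h import *
c=np.load("pics/w4.npy",allow_pickle=True).item()
P=lambda x,y:(247+(x-1.75)/4.5,60+(y-1.75)/4.5)
S=[atz(c,*P(*p),.05) for p in [(268,37),(525,133),(130,450)]]
print(np.linalg.norm(S[1]-S[0]),np.linalg.norm(S[2]-S[0]),"hole",((S[1]+S[2])/2).round(4))
move([.4893,-.3782,.1035],99.35)
E
```

```text
0.05619035467266814 0.09045316869673341 hole [ 0.4896 -0.3782  0.05  ]
from [ 0.4963 -0.4289  0.2196] [ 1.7996e+02 -3.0000e-02  9.9540e+01] t 4.7
shift [0.1704 0.0048 0.3872] turn [ 0.0002 -0.0002  0.001 ]
```

Emit:
servo_tool(series=[[[0.17,0.004,0.1,0,0,0.001,1],[0.17,0.004,0.2,0,0,0.001,1],[0.17,0.004,0.25,0,0,0.001,1],[0.17,0.004,0.3,0,0,0.001,1],[0.17,0.004,0.35,0,0,0.001,1],[0.17,0.004,0.387,0,0,0.001,1],[0.17,0.004,0.387,0,0,0.001,1],[0.17,0.004,0.387,0,0,0.001,1],[0.17,0.004,0.387,0,0,0.001,1]]], grip_force=40)

```text
time_s: 5.45
tool_pos: [0.4889, -0.3802, 0.1043]
tool_rot: [179.9, 0.1, 99.1]
force: [-0.7, -0.3, 0.0]
grip_width: 0.087
grasp_force: 0.0
```

```bash
python3 - <<'E'
from h import *
o=get_obs(); print(o["force"],o["joint_velocities"].round(1))
move([.4893,-.3782,.1035],99.35)
E
```

```text
[-0.70129362 -0.28468892  0.01850379] [-0.2 -0.4  0.2 -0.3  0.1 -0.1 -0.1]
from [ 0.4889 -0.3802  0.1043] [1.7995e+02 6.0000e-02 9.9110e+01] t 5.45
shift [0.0065 0.0025 0.0028] turn [ 0.0003  0.0004 -0.0013]
```

Emit:
servo_tool(series=[[[0.006,0.002,0.002,0,0,-0.001,1],[0.006,0.002,0.002,0,0,-0.001,0],[0.006,0.002,0.002,0,0,-0.001,0],[0.006,0.002,0.002,0,0,-0.001,0],[0.006,0.002,0.002,0,0,-0.001,0],[0.006,0.002,0.002,0,0,-0.001,0],[0.006,0.002,0.002,0,0,-0.001,0],[0.006,0.002,0.002,0,0,-0.001,0],[0.006,0.002,0.002,0,0,-0.001,0],[0.006,0.002,0.002,0,0,-0.001,0]]], grip_force=40)

```text
time_s: 6.28
tool_pos: [0.4888, -0.3775, 0.1028]
tool_rot: [180.0, -0.0, 99.3]
force: [0.8, 0.7, -0.3]
grip_width: 0.035
grasp_force: 0.0
```

```bash
python3 - <<'E'
from h import *
o=get_obs(); print(o["force"],o["wrist_torque"],o["grip_width"],o["grasp_force"],o["qpos"].round(1))
p=[]
import time
for _ in range(1): move([.4893,-.3782,.1035],99.35)
E
```

```text
[ 0.76836039  0.74807731 -0.33149887] [-0.03715217 -0.0029157   0.03592128] 0.03503292213615985 0.0 [ -7.6  27.7  55.2  97.8 -24.4  67.5  63.3]
from [ 0.4888 -0.3775  0.1028] [180.   -0.   99.3] t 6.28
shift [-0.0024  0.0012 -0.0023] turn [ 0.     -0.     -0.0003]
```

Still closing; continue.

Emit:
servo_tool(series=[[[0,0,0,0,0,0,0],[0,0,0,0,0,0,0],[0,0,0,0,0,0,0],[0,0,0,0,0,0,0],[0,0,0,0,0,0,0],[0,0,0,0,0,0,0]]], grip_force=40)

```text
time_s: 6.78
tool_pos: [0.4889, -0.3775, 0.1028]
tool_rot: [180.0, -0.0, 99.3]
force: [0.2, -0.5, -0.6]
grip_width: 0.0155
grasp_force: 40.0
```

Emit:
servo_tool(series=[[[0,0,-0.05,0,0,0,0],[0,0,-0.11,0,0,0,0],[0,0,-0.17,0,0,0,0],[0,0,-0.23,0,0,0,0],[0,0,-0.29,0,0,0,0],[0,0,-0.34,0,0,0,0],[0,0,-0.34,0,0,0,0],[0,0,-0.34,0,0,0,0]]], grip_force=50)

```text
time_s: 7.45
tool_pos: [0.4889, -0.3778, 0.2057]
tool_rot: [179.9, 0.0, 99.3]
force: [0.1, -0.1, -2.7]
grip_width: 0.0156
grasp_force: 50.0
```

```bash
python3 - <<'E'
from h import *
o=get_obs(); print(o["force"],o["wrist_torque"],o["grip_width"],o["grasp_force"],o["tool_pos"],o["tool_rot"])
s=cam("scene"); np.save("pics/s2.npy",s,allow_pickle=True); p=o["tool_pos"]
w=cam("wrist"); np.save("pics/w5.npy",w,allow_pickle=True)
a=proj(s,p+[0,0,.007]); b=proj(s,p+[0,0,.007-.105]); print(a,b)
u,v=((a+b)/2).astype(int); print(u-40,v-30)
A=cv2.resize(s["frame"][v-40:v+40,u-40:u+40,::-1],(400,400),interpolation=cv2.INTER_CUBIC)
u,v=proj(w,p+[0,0,.0]).astype(int); print("wrist",u,v); x0=max(0,u-50); y0=min(v-80,320); print(x0,y0)
B=cv2.resize(w["frame"][y0:y0+100,x0:x0+100,::-1],(400,400),interpolation=cv2.INTER_CUBIC)
cv2.imwrite("pics/k1.png",np.hstack([A,B]))
move([.5537,-.0692,.2],94.5)
E
```

```text
[ 0.05078357 -0.06205375 -2.65785666] [-0.05159369  0.02844527  0.00128697] 0.015565260991104562 49.99012470245361 [ 0.48889862 -0.37782111  0.20568934] [1.79927646e+02 3.28826307e-02 9.92907005e+01]
[256.46928915 179.82269952] [259.01894825 210.17270617]
217 164
wrist 317 254
267 174
from [ 0.4883 -0.3769  0.2039] [-1.7994e+02 -8.0000e-02  9.9300e+01] t 7.55
shift [0.977  0.3809 0.0139] turn [-0.0004 -0.0004  0.0267]
```

View pics/k1.png

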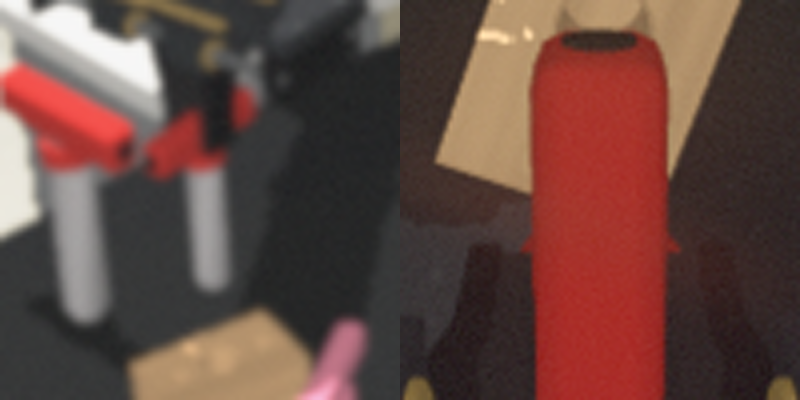

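The scene half shows the key hanging almost plumb in the gripper. The wrist half shows the bar running straight along tool x, its far end at crop y≈35.

```bash
python3 - <<'E'
from h import *
c=np.load("pics/w5.npy",allow_pickle=True).item()
M=np.array(c["mount"]); f=c["frame"].astype(int); m=(f[...,0]>80)&(f[...,1]<f[...,0]*.5)&(f[...,2]<f[...,0]*.5)&(c["depth"]<.25)&(c["depth"]>.05)
V,U=np.nonzero(m); d=c["depth"][m]; g=(U>267)&(U<367)&(V>170); V,U,d=V[g],U[g],d[g]
q=np.c_[(U-c["cx"])/c["fx"]*d,(V-c["cy"])/c["fy"]*d,d]@M[:3,:3].T+M[:3,3]
print(np.percentile(q,[0.5,5,50,95,99.5],axis=0).round(4))
t=q[(abs(q[:,2]-np.percentile(q[:,2],30))<.004)]
k=np.linalg.lstsq(np.c_[t[:,:2],np.ones(len(t))],t[:,2],rcond=None)[0]; r=t[:,2]-np.c_[t[:,:2],np.ones(len(t))]@k; print(len(t),k.round(4),r.std())
g=abs(r)<.0015; t=t[g]; print(np.linalg.lstsq(np.c_[t[:,:2],np.ones(len(t))],t[:,2],rcond=None)[0].round(4),np.percentile(t,[0,1,99,100],axis=0).round(4))
E
```

```text
[[-0.0385 -0.0078 -0.0864]
 [-0.0342 -0.0069 -0.0184]
 [ 0.0137  0.0002 -0.0171]
 [ 0.0379  0.007  -0.014 ]
 [ 0.0392  0.0079 -0.0041]]
3714 [ 0.0047  0.0047 -0.017 ] 0.0010261426672085263
[ 0.0031  0.0059 -0.0172] [[-0.0395 -0.0075 -0.0187]
 [-0.0378 -0.007  -0.0184]
 [ 0.038   0.0071 -0.0156]
 [ 0.0387  0.0079 -0.0153]]
```

Emit:
servo_tool(series=[[[0.1,0.04,0,0,0,0.01,0],[0.2,0.08,0,0,0,0.02,0],[0.32,0.125,0,0,0,0.027,0],[0.44,0.17,0,0,0,0.027,0],[0.56,0.22,0.01,0,0,0.027,0],[0.68,0.265,0.01,0,0,0.027,0],[0.8,0.31,0.01,0,0,0.027,0],[0.9,0.35,0.014,0,0,0.027,0],[0.977,0.381,0.014,0,0,0.027,0],[0.977,0.381,0.014,0,0,0.027,0],[0.977,0.381,0.014,0,0,0.027,0],[0.977,0.381,0.014,0,0,0.027,0]]], grip_force=60)

```text
time_s: 8.55
tool_pos: [0.5534, -0.0706, 0.1998]
tool_rot: [-179.9, 0.1, 94.4]
force: [-0.2, -0.2, -3.0]
grip_width: 0.0155
grasp_force: 60.0
```

Emit:
servo_tool(series=[[[0,0,0,0,0,0,0],[0,0,0,0,0,0,0],[0,0,0,0,0,0,0]]])

```text
time_s: 8.8
tool_pos: [0.5539, -0.0712, 0.2006]
tool_rot: [-180.0, 0.0, 94.3]
force: [-0.5, -0.7, -1.5]
grip_width: 0.0157
grasp_force: 60.0
```

```bash
python3 - <<'E'
from h import *
o=get_obs(); print(o["force"],o["joint_velocities"].round(1))
move([.5537,-.0692,.145],94.6)
c=cam("wrist"); np.save("pics/w6.npy",c,allow_pickle=True)
move([.5537,-.0692,.145],94.6)
E
```

```text
[-0.52971803 -0.67614392 -1.5454899 ] [-0.2 -0.  -0.3 -0.1  0.   0.  -0.1]
from [ 0.5539 -0.0712  0.2006] [-180.      0.     94.31] t 8.8
shift [ 0.0068 -0.0003  0.1853] turn [-0.      0.     -0.0016]
from [ 0.554  -0.0709  0.2006] [ 1.800e+02 -1.000e-02  9.433e+01] t 8.85
shift [ 0.0057 -0.0006  0.1855] turn [ 0.     -0.     -0.0015]
```

Emit:
servo_tool(series=[[[0.006,0,0.05,0,0,-0.0015,0],[0.006,0,0.1,0,0,-0.0015,0],[0.006,0,0.15,0,0,-0.0015,0],[0.006,0,0.185,0,0,-0.0015,0],[0.006,0,0.185,0,0,-0.0015,0],[0.006,0,0.185,0,0,-0.0015,0],[0.006,0,0.185,0,0,-0.0015,0]]])

```text
time_s: 9.43
tool_pos: [0.5547, -0.0684, 0.146]
tool_rot: [179.9, 0.0, 94.7]
force: [0.5, 0.4, -3.2]
grip_width: 0.0153
grasp_force: 60.0
```

```bash
python3 - <<'E'
from h import *
o=get_obs(); print(o["force"],o["joint_velocities"].round(1))
move([.5537,-.0692,.1245],94.6)
E
```

```text
[ 0.47388213  0.36882355 -3.15331957] [-0.1 -0.3  0.2 -0.5 -0.1 -0.   0.1]
from [ 0.5547 -0.0684  0.146 ] [1.7993e+02 2.0000e-02 9.4680e+01] t 9.43
shift [-0.0023 -0.0036  0.0715] turn [0.0004 0.0001 0.0005]
```

Emit:
servo_tool(series=[[[-0.002,-0.003,0,0,0,0,0],[-0.002,-0.003,0.01,0,0,0,0],[-0.002,-0.003,0.02,0,0,0,0],[-0.002,-0.003,0.03,0,0,0,0],[-0.002,-0.003,0.035,0,0,0,0],[-0.002,-0.003,0.035,0,0,0,0],[-0.002,-0.003,0.035,0,0,0,0]]])

```text
time_s: 10.02
tool_pos: [0.5532, -0.0687, 0.1345]
tool_rot: [-180.0, 0.0, 94.7]
force: [-0.0, 0.8, -2.6]
grip_width: 0.0156
grasp_force: 60.0
```

```bash
python3 - <<'E'
from h import *
o=get_obs(); print(o["force"],o["wrist_torque"],o["joint_velocities"].round(1))
move([.5537,-.0692,.1245],94.6)
E
```

```text
[-0.00459483  0.80829728 -2.61471423] [-0.05503852  0.03235361  0.0031026 ] [ 0.  -0.1  0.2 -0.2  0.1  0.2 -0. ]
from [ 0.5532 -0.0687  0.1345] [-179.99    0.     94.71] t 10.02
shift [-0.0019  0.0015  0.0334] turn [-0.0001  0.      0.0006]
```

Emit:
servo_tool(series=[[[0,0,0.008,0,0,0,0],[0,0,0.016,0,0,0,0],[0,0,0.024,0,0,0,0],[0,0,0.03,0,0,0,0],[0,0,0.034,0,0,0,0],[0,0,0.034,0,0,0,0],[0,0,0.034,0,0,0,0]]])

```text
time_s: 10.6
tool_pos: [0.5534, -0.0687, 0.1248]
tool_rot: [180.0, -0.0, 94.7]
force: [-1.3, -0.1, 1.2]
grip_width: 0.0156
grasp_force: 60.0
```

```bash
python3 - <<'E'
from h import *
o=get_obs(); print(o["force"],o["wrist_torque"],o["joint_velocities"].round(1))
move([.5537,-.0692,.1245],94.6)
E
```

```text
[-1.27492954 -0.06166255  1.24300251] [ 0.0003509   0.25813997 -0.000887  ] [ 0.1 -0.1 -0.1 -0.  -0.1 -0.1 -0.1]
from [ 0.5534 -0.0687  0.1248] [ 1.7999e+02 -1.0000e-02  9.4710e+01] t 10.6
shift [-0.0016  0.0009  0.0009] turn [ 0.0001 -0.0001  0.0006]
```

Emit:
servo_tool(series=[[[0,0,0.003,0,0,0,0],[0,0,0.005,0,0,0,0],[0,0,0.005,0,0,0,0],[0,0,0.005,0,0,0,0]]])

```text
time_s: 10.93
tool_pos: [0.5539, -0.0689, 0.1246]
tool_rot: [179.9, -0.0, 94.7]
force: [-3.0, 1.5, 10.0]
grip_width: 0.0158
grasp_force: 60.0
```

```bash
python3 - <<'E'
from h import *
o=get_obs(); print(o["force"],o["wrist_torque"]); move([.5537,-.0692,.1245],94.6)
E
```

```text
[-2.97186269  1.54457302  9.96216048] [0.03682078 1.0612624  0.0069597 ]
from [ 0.5539 -0.0689  0.1246] [ 1.7994e+02 -4.0000e-02  9.4700e+01] t 10.93
shift [-0.0009 -0.0006  0.0004] turn [ 0.0003 -0.0002  0.0006]
```

Emit:
servo_tool(series=[[[0,0,0,0,0,0.022,0],[0,0,0,0,0,0.044,0],[0,0,0,0,0,0.066,0],[0,0,0,0,0,0.088,0],[0,0,0,0,0,0.11,0],[0,0,0,0,0,0.132,0],[0,0,0,0,0,0.154,0],[0,0,0,0,0,0.176,0],[0,0,0,0,0,0.198,0],[0,0,0,0,0,0.21,0],[0,0,0,0,0,0.22,0],[0,0,0,0,0,0.22,0]]])

```text
time_s: 11.93
tool_pos: [0.5543, -0.0686, 0.1246]
tool_rot: [179.9, -0.1, 55.1]
force: [-2.1, 1.2, 10.1]
grip_width: 0.0155
grasp_force: 60.0
```

```bash
python3 - <<'E'
from h import *
o=get_obs(); print(o["force"],o["wrist_torque"],o["grip_width"]); move([.5537,-.0692,.1245],50)
E
```

```text
[-2.08472337  1.19837744 10.05645608] [0.20573129 0.7803897  0.08933437] 0.015534372566988967
from [ 0.5543 -0.0686  0.1246] [ 1.7994e+02 -9.0000e-02  5.5060e+01] t 11.93
shift [-0.0028 -0.0006  0.0004] turn [ 0.0003 -0.0005  0.0281]
```

Emit:
servo_tool(series=[[[0,0,0,0,0,0.016,0],[0,0,0,0,0,0.032,0],[0,0,0,0,0,0.048,0],[0,0,0,0,0,0.064,0],[0,0,0,0,0,0.08,0],[0,0,0,0,0,0.08,0],[0,0,0,0,0,0.08,0]]])

```text
time_s: 12.52
tool_pos: [0.5544, -0.0686, 0.1247]
tool_rot: [180.0, -0.1, 40.7]
force: [-2.0, 0.9, 9.8]
grip_width: 0.0155
grasp_force: 60.0
```

```bash
python3 - <<'E'
from h import *
o=get_obs(); print(o["force"],o["wrist_torque"],o["grip_width"]); move([.5537,-.0692,.1245],36)
E
```

```text
[-1.96214302  0.86663435  9.80454449] [0.22342143 0.77503679 0.05491355] 0.015513478115195788
from [ 0.5544 -0.0686  0.1247] [ 1.7995e+02 -1.2000e-01  4.0730e+01] t 12.52
shift [-0.0032 -0.0001  0.0005] turn [ 0.0002 -0.0007  0.0263]
```

Emit:
servo_tool(series=[[[0,0,0,0,0,0.008,0],[0,0,0,0,0,0.016,0],[0,0,0,0,0,0.022,0],[0,0,0,0,0,0.028,0],[0,0,0,0,0,0.028,0],[0,0,0,0,0,0.028,0]]])

```text
time_s: 13.02
tool_pos: [0.5545, -0.0686, 0.1247]
tool_rot: [180.0, -0.1, 35.7]
force: [-1.4, 0.6, 10.6]
grip_width: 0.0153
grasp_force: 60.0
```

```bash
python3 - <<'E'
from h import *
o=get_obs(); print(o["force"],o["wrist_torque"],o["grip_width"]); move([.5537,-.0692,.1245],36)
E
```

```text
[-1.38784223  0.60022854 10.62161174] [0.21748131 0.75419464 0.07299348] 0.015289849578617435
from [ 0.5545 -0.0686  0.1247] [ 1.7996e+02 -1.3000e-01  3.5700e+01] t 13.02
shift [-0.0032 -0.      0.0006] turn [ 0.0002 -0.0007 -0.0017]
```

Emit:
servo_tool(series=[[[0,0,0,0,0,0.008,0],[0,0,0,0,0,0.016,0],[0,0,0,0,0,0.022,0],[0,0,0,0,0,0.022,0],[0,0,0,0,0,0.022,0]]])

```text
time_s: 13.43
tool_pos: [0.5545, -0.0686, 0.1246]
tool_rot: [180.0, -0.1, 31.7]
force: [-2.6, 0.8, 9.6]
grip_width: 0.0153
grasp_force: 60.0
```

```bash
python3 - <<'E'
from h import *
o=get_obs(); print(o["force"],o["wrist_torque"],o["grip_width"]); move([.5537,-.0692,.1245],30)
c=cam("wrist"); np.save("pics/w7.npy",c,allow_pickle=True)
f=c["frame"].astype(int); m=((f[...,0]>70)&(f[...,1]<f[...,0]*.6)&(f[...,2]<f[...,0]*.6)).astype(np.uint8)
n,l,st,ce=cv2.connectedComponentsWithStats(m)
for i in range(1,n):
    if st[i,4]>8: 
        u,v=ce[i]; print(st[i],ce[i].round(1),dep(c,u,v).round(4))
big=1+np.argmax(st[1:,4]); V,U=np.nonzero(l==big); d=c["depth"][V,U]; M=np.array(c["mount"])
q=np.c_[(U-c["cx"])/c["fx"]*d,(V-c["cy"])/c["fy"]*d,d]@M[:3,:3].T+M[:3,3]; q=q[(abs(q[:,2]+.0172)<.003)]
print(cv2.minAreaRect((q[:,:2]*1000).astype(np.float32)))
k=proj(c,[.575,-.05,.03]).astype(int); print(k)
cv2.imwrite("pics/w7.png",cv2.resize(c["frame"][max(0,k[1]-80):k[1]+80,max(0,k[0]-110):k[0]+90,::-1],None,fx=4,fy=3.7,interpolation=cv2.INTER_CUBIC))
E
```

```text
[-2.64927221  0.78001399  9.61698379] [0.21111947 0.76764912 0.09407571] 0.01532046479076178
from [ 0.5545 -0.0686  0.1246] [ 1.7997e+02 -1.3000e-01  3.1730e+01] t 13.43
shift [-0.0032  0.0002  0.0005] turn [ 0.0002 -0.0007  0.0096]
[311 169   4  10  29] [312.3 173.7] [ 0.5704 -0.0553  0.0279]
[ 298  183   37   99 3134] [316.5 233.7] [ 0.5705 -0.0593  0.1423]
[301 313  32  25 755] [316.5 324.4] [ 0.5286 -0.0852  0.1425]
((15.854674339294434, 0.5259466171264648), (47.69363784790039, 15.776786804199219), 0.6334787607192993)
[309 165]
```

Emit:
servo_tool(series=[[[0,0,0,0,0,0.006,0],[0,0,0,0,0,0.012,0],[0,0,0,0,0,0.018,0],[0,0,0,0,0,0.018,0],[0,0,0,0,0,0.018,0]]])

```text
time_s: 13.9
tool_pos: [0.5545, -0.0686, 0.1247]
tool_rot: [180.0, -0.1, 28.5]
force: [-2.1, 0.8, 9.6]
grip_width: 0.0158
grasp_force: 60.0
```

```bash
cat > m.py <<'E'
from h import *
o=get_obs(); print(o["force"],o["wrist_torque"],o["grip_width"]); move([.5537,-.0692,.1245],30)
c=cam("wrist"); np.save("pics/w8.npy",c,allow_pickle=True)
f=c["frame"].astype(int); m=((f[...,0]>70)&(f[...,1]<f[...,0]*.6)&(f[...,2]<f[...,0]*.6)).astype(np.uint8)
n,l,st,ce=cv2.connectedComponentsWithStats(m)
for i in range(1,n):
    if 3<st[i,4]<300:
        u,v=ce[i]; p=atz(c,u,v,.028); print(st[i],ce[i].round(1),dep(c,u,v).round(4),np.degrees(np.arctan2(p[1]+.0692,p[0]-.5537)))
E
python3 m.py
```

```text
[-2.1369605   0.84152748  9.55964997] [0.25111444 0.64952506 0.11282407] 0.01584062375655983
from [ 0.5545 -0.0686  0.1247] [ 1.7997e+02 -1.3000e-01  2.8510e+01] t 13.9
shift [-0.0032  0.0004  0.0005] turn [ 0.0002 -0.0007 -0.0083]
[306 136   2   5   5] [306.2 138. ] [ 0.5919 -0.0394  0.0164] 37.247231815858186
[310 169   4  11  31] [311.6 173.7] [ 0.5708 -0.0558  0.0274] 37.94612067616615
```

Emit:
servo_tool(series=[[[0,0,0,0,0,0.006,0],[0,0,0,0,0,0.012,0],[0,0,0,0,0,0.018,0],[0,0,0,0,0,0.018,0],[0,0,0,0,0,0.018,0]]])

```text
time_s: 14.37
tool_pos: [0.5545, -0.0686, 0.1246]
tool_rot: [180.0, -0.1, 25.3]
force: [-2.0, 0.9, 10.1]
grip_width: 0.0155
grasp_force: 60.1
```

```bash
python3 m.py
```

```text
[-1.99317718  0.87148422 10.05557043] [0.12749402 0.70979965 0.32285194] 0.0155071468817772
from [ 0.5545 -0.0686  0.1246] [ 1.7997e+02 -1.3000e-01  2.5310e+01] t 14.37
shift [-0.0033  0.0006  0.0005] turn [ 0.0002 -0.0007 -0.0261]
[302 137   3   9  11] [303.4 140.6] [ 0.5904 -0.0404  0.0145] 37.008281852521336
[308 170   5  10  32] [310.3 174.1] [ 0.5708 -0.056   0.0275] 37.673087868692086
```

The torque jumped to 0.32 N m while the cam mark stayed at 37.7°, level with the plate mark, so the screw is at its stop. I'll back the key off within its play and lift.

Emit:
servo_tool(series=[[[0,0,-0.002,0,0,-0.012,0],[0,0,-0.005,0,0,-0.024,0],[0,0,-0.005,0,0,-0.032,0],[0,0,-0.015,0,0,-0.032,0],[0,0,-0.03,0,0,-0.032,0],[0,0,-0.05,0,0,-0.032,0],[0,0,-0.07,0,0,-0.032,0],[0,0,-0.12,0,0,-0.032,0],[0,0,-0.18,0,0,-0.032,0],[0,0,-0.25,0,0,-0.032,0],[0,0,-0.28,0,0,-0.032,0],[0,0,-0.28,0,0,-0.032,0]]])

```text
time_s: 15.42
tool_pos: [0.5548, -0.0692, 0.2099]
tool_rot: [179.9, -0.3, 31.0]
force: [1.2, -0.3, -2.3]
grip_width: 0.0157
grasp_force: 60.0
```

```bash
python3 - <<'E'
from h import *
o=get_obs(); print(o["force"],o["wrist_torque"],o["grip_width"],o["qpos"].round(1)); move([.4896,-.378,.205],60)
c=cam("wrist"); np.save("pics/w9.npy",c,allow_pickle=True); M=np.array(c["mount"]); f=c["frame"].astype(int)
m=((f[...,0]>70)&(f[...,1]<f[...,0]*.6)&(f[...,2]<f[...,0]*.6)&(c["depth"]<.25)).astype(np.uint8)
V,U=np.nonzero(m); d=c["depth"][V,U]
q=np.c_[(U-c["cx"])/c["fx"]*d,(V-c["cy"])/c["fy"]*d,d]@M[:3,:3].T+M[:3,3]
t=q[abs(q[:,2]+.0172)<.003]
k=np.linalg.lstsq(np.c_[t[:,:2],np.ones(len(t))],t[:,2],rcond=None)[0]; print(k.round(4),np.percentile(t,[0,1,50,99,100],axis=0).round(4))
m[c["depth"]<.2]=0
print([ (s,cc.round(1)) for s,cc in list(zip(*cv2.connectedComponentsWithStats(((f[...,0]>70)&(f[...,1]<f[...,0]*.6)&(f[...,2]<f[...,0]*.6)).astype(np.uint8))[2:]))[1:] if s[4]>5])
E
```

```text
[ 1.18101188 -0.28890466 -2.33840864] [-0.0961577   0.14617403 -0.00837691] 0.015662891507897857 [-54.2  14.1  68.   99.4 -13.6  75.4 -42.4]
from [ 0.5548 -0.0692  0.2099] [179.91  -0.26  30.98] t 15.42
shift [-0.7161  0.7706  0.0141] turn [ 0.0008 -0.0013 -0.1612]
[ 0.0034  0.0041 -0.0172] [[-0.0401 -0.0075 -0.0199]
 [-0.0382 -0.0071 -0.0189]
 [ 0.0122  0.0002 -0.0173]
 [ 0.0387  0.008  -0.0144]
 [ 0.0398  0.0083 -0.0142]]
[(array([312, 152,   3,   8,  17], dtype=int32), array([312.8, 155.6])), (array([ 297,  183,   40,   99, 3166], dtype=int32), array([316.7, 234.1])), (array([301, 313,  32,  25, 750], dtype=int32), array([316.5, 324.4]))]
```

Emit:
servo_tool(series=[[[-0.07,0.08,0,0,0,0,0],[-0.15,0.16,0,0,0,0,0],[-0.24,0.26,0,0,-0.001,0,0],[-0.33,0.355,0,0,-0.001,0,0],[-0.42,0.45,0.01,0,-0.001,0,0],[-0.51,0.55,0.01,0.001,-0.001,0,0],[-0.6,0.65,0.01,0.001,-0.001,0,0],[-0.67,0.72,0.014,0.001,-0.001,0,0],[-0.716,0.77,0.014,0.001,-0.001,0,0],[-0.716,0.77,0.014,0.001,-0.001,0,0],[-0.716,0.77,0.014,0.001,-0.001,0,0],[-0.716,0.77,0.014,0.001,-0.001,0,0]]])

```text
time_s: 16.47
tool_pos: [0.4881, -0.376, 0.2015]
tool_rot: [-179.7, 0.2, 31.0]
force: [0.4, 0.8, -2.4]
grip_width: 0.0154
grasp_force: 60.0
```

```bash
python3 - <<'E'
from h import *
o=get_obs(); print(o["force"],o["joint_velocities"].round(1),o["qpos"].round(1)); move([.4896,-.378,.155],31)
E
```

```text
[ 0.43744691  0.76972511 -2.35818377] [-1.6 -0.6 -0.4 -0.2  0.  -0.1  0.1] [-13.5  25.2  64.   91.4 -22.8  78.3  -5.8]
from [ 0.4881 -0.376   0.2015] [-179.68    0.19   31.02] t 16.47
shift [0.0014 0.009  0.1549] turn [-0.0018  0.0011  0.0001]
```

Emit:
servo_tool(series=[[[0.001,0.008,0.03,-0.0015,0.001,0,0],[0.001,0.008,0.07,-0.0015,0.001,0,0],[0.001,0.008,0.11,-0.0015,0.001,0,0],[0.001,0.008,0.145,-0.0015,0.001,0,0],[0.001,0.008,0.145,-0.0015,0.001,0,0],[0.001,0.008,0.145,-0.0015,0.001,0,0],[0.001,0.008,0.145,-0.0015,0.001,0,0]]])

```text
time_s: 17.05
tool_pos: [0.4895, -0.3793, 0.1593]
tool_rot: [179.9, 0.0, 31.0]
force: [0.2, -0.6, -3.7]
grip_width: 0.0156
grasp_force: 60.0
```

```bash
python3 - <<'E'
from h import *
o=get_obs(); print(o["force"],o["joint_velocities"].round(1)); move([.4896,-.378,.135],31)
E
```

```text
[ 0.1802152  -0.57519949 -3.74183656] [ 0.1 -0.3  0.4 -0.7 -0.  -0.   0.1]
from [ 0.4895 -0.3793  0.1593] [179.89   0.    30.99] t 17.05
shift [ 0.0025 -0.0035  0.0811] turn [ 0.0006  0.     -0.    ]
```

Go into the hole mouth by about 12 mm.

Emit:
servo_tool(series=[[[0.002,-0.003,0,0,0,0,0],[0.002,-0.003,0.02,0,0,0,0],[0.002,-0.003,0.04,0,0,0,0],[0.002,-0.003,0.06,0,0,0,0],[0.002,-0.003,0.08,0,0,0,0],[0.002,-0.003,0.08,0,0,0,0],[0.002,-0.003,0.08,0,0,0,0]]])

```text
time_s: 17.63
tool_pos: [0.4891, -0.3779, 0.1346]
tool_rot: [180.0, 0.0, 31.0]
force: [0.5, -0.9, -2.7]
grip_width: 0.0156
grasp_force: 60.0
```

```bash
python3 - <<'E'
from h import *
o=get_obs(); print(o["force"],o["wrist_torque"]); move([.4896,-.378,.103],31)
E
```

```text
[ 0.45506213 -0.89835135 -2.7383843 ] [-0.1082178   0.14709537 -0.03532364]
from [ 0.4891 -0.3779  0.1346] [1.7997e+02 3.0000e-02 3.0980e+01] t 17.63
shift [0.0013 0.0011 0.1052] turn [ 0.0002  0.0002 -0.0001]
```

Emit:
servo_tool(series=[[[0,0,0.02,0,0,0,0],[0,0,0.04,0,0,0,0],[0,0,0.06,0,0,0,0],[0,0,0.08,0,0,0,0],[0,0,0.095,0,0,0,0],[0,0,0.103,0,0,0,0],[0,0,0.103,0,0,0,0],[0,0,0.103,0,0,0,0]]])

```text
time_s: 18.3
tool_pos: [0.4895, -0.3782, 0.1043]
tool_rot: [179.9, 0.0, 31.0]
force: [-0.0, -0.6, -2.7]
grip_width: 0.0157
grasp_force: 60.0
```

```bash
python3 - <<'E'
from h import *
o=get_obs(); print(o["force"],o["wrist_torque"]); move([.4896,-.378,.103],31)
E
```

```text
[-0.04722574 -0.55109098 -2.71489645] [-0.03030737  0.10118144 -0.01654175]
from [ 0.4895 -0.3782  0.1043] [1.7991e+02 1.0000e-02 3.0990e+01] t 18.3
shift [ 0.0008 -0.0004  0.0042] turn [ 0.0005  0.     -0.0001]
```

Emit:
servo_tool(series=[[[0,0,0.004,0,0,0,0],[0,0,0.004,0,0,0,0],[0,0,0.004,0,0,0,0],[0,0,0.004,0,0,0,0.6],[0,0,0.004,0,0,0,0.6],[0,0,0.004,0,0,0,0.6],[0,0,0.004,0,0,0,0.6],[0,0,0.004,0,0,0,0.6],[0,0,0.004,0,0,0,0.6],[0,0,0.004,0,0,0,0.6],[0,0,0.004,0,0,0,0.6],[0,0,0.004,0,0,0,0.6]]])

```text
time_s: 19.3
tool_pos: [0.4895, -0.3781, 0.1031]
tool_rot: [179.9, -0.0, 31.0]
force: [0.2, 0.2, 0.1]
grip_width: 0.0518
grasp_force: 0.0
```

Emit:
servo_tool(series=[[[0,0,0,0,0,0,0.6],[0,0,-0.03,0,0,0,0.6],[0,0,-0.08,0,0,0,0.6],[0,0,-0.16,0,0,0,0.6],[0,0,-0.26,0,0,0,0.6],[0,0,-0.36,0,0,0,0.6],[-0.1,0,-0.42,0,0,0,0.6],[-0.17,0,-0.42,0,0,0,0.6],[-0.17,0,-0.42,0,0,0,0.6],[-0.17,0,-0.42,0,0,0,0.6]]])

```text
time_s: 20.13
tool_pos: [0.4439, -0.4057, 0.2303]
tool_rot: [179.9, -0.1, 30.8]
force: [-0.3, 1.4, 0.0]
grip_width: 0.0525
grasp_force: 0.0
```

```bash
python3 - <<'E'
from h import *
o=get_obs(); print(o["time_s"],o["tool_pos"],o["force"],o["grip_width"],o["joint_velocities"].round(1))
c=cam("wrist"); np.save("pics/w10.npy",c,allow_pickle=True)
f=c["frame"].astype(int); m=(f[...,0]>90)&(f[...,1]<f[...,0]*.5)&(f[...,2]<f[...,0]*.5)
V,U=np.nonzero(m); D=np.array([dep(c,u,v) for u,v in zip(U,V)]); g=(abs(D[:,2]-.12)<.008)&(np.hypot(D[:,0]-.489,D[:,1]+.378)<.06); D=D[g]
print(g.sum(),D.mean(0).round(4),cv2.minAreaRect((D[:,:2]*1000).astype(np.float32)))
T=D[D[:,2]>np.median(D[:,2])-.004]; q=T.mean(0); print(np.linalg.lstsq(np.c_[T[:,:2]-q[:2],np.ones(len(T))],T[:,2],rcond=None)[0])
s=cam("scene")
u,v=proj(c,[.4893,-.378,.08]).astype(int); A=cv2.resize(c["frame"][max(0,v-60):max(0,v-60)+120,u-60:u+60,::-1],(400,400))
u,v=proj(s,[.4893,-.378,.08]).astype(int); B=cv2.resize(s["frame"][v-40:v+40,u-40:u+40,::-1],(400,400),interpolation=cv2.INTER_CUBIC)
cv2.imwrite("pics/end.png",np.hstack([A,B]))
E
```

```text
20.1333 [ 0.44387187 -0.40571335  0.23027736] [-0.28660534  1.43719656  0.01369441] 0.05245177424049188 [-1.1  1.8 -2.8 -0.1 -1.6 -0.2 -0.2]
1723 [ 0.4884 -0.3799  0.1199] ((489.63226318359375, -379.2196960449219), (79.44512939453125, 15.791556358337402), 30.647138595581055)
[ 0.00416854 -0.01459515  0.11990517]
```

View pics/end.png

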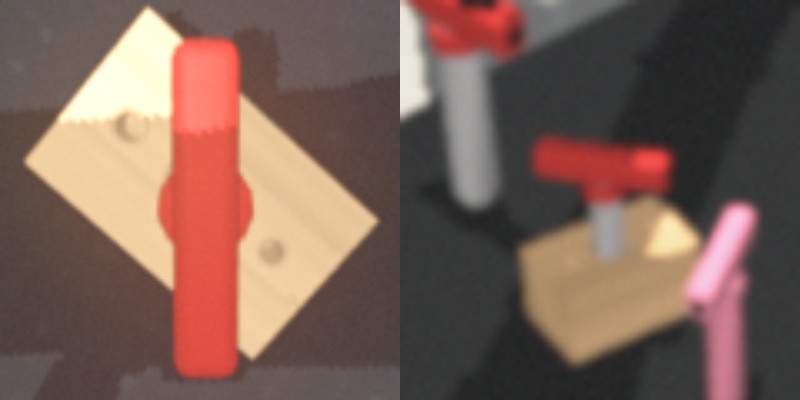

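The last picture shows the key upright in the middle hole, its bar top at z=0.120 as at the start. I'll check the cam mark after the lift before handing in.

```bash
python3 - <<'E'
from h import *
c=np.load("pics/w9.npy",allow_pickle=True).item()
p=atz(c,312.8,155.6,.028); a=np.degrees(np.arctan2(p[1]+.0692,p[0]-.5537)); print(a,p)
o=get_obs(); print(o["joint_velocities"].round(2))
t=cam("top"); f=t["frame"].astype(int)
for n,u,v,z in [("screw",288,195,.042)]: print(proj(t,[.5537,-.0692,.042]))
if abs(a-38)<5: print(env.sign_off())
E
```

```text
38.374569192103316 [ 0.57043679 -0.05594668  0.028     ]
[-0.55  0.85 -0.92 -0.1  -0.01 -0.09  0.05]
[288.0061564  193.54978278]
the job is handed in; nothing more can be done
None
```

The job is handed in. The red key was seated, the screw turned to its stop, and the key put back upright in its stand hole, all in about 20 s. After lifting the key, the cam mark still lined up with the plate mark; I did not measure the fan's position itself.

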